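# Free a gummed-up turn-catch and take out the backing plate

### The job

The red turn-catch that keeps the blue backing plate in its bench station is seized with dried polish. Work it loose by rocking it gently to and fro in small arcs, reversing as soon as it comes up firm so as not to over-twist its brass stem; once it gives, turn it anticlockwise (seen from above) about a quarter turn so that its keeper is well clear of the plate, then lift the plate straight out by its hub and set it down flat, not dropped, in the middle of the green tray. Leave the catch open and everything else where it is.

Things in the scene. Friction and masses are not known exactly. Their poses are not given: they have to be found in the camera images.
- station: Aluminium slab 160 mm (its x) by 230 mm (its y, -135 to +95 mm) by 20 mm high, bolted to the table; origin on the table. Plate seat centred at its y = -55 mm, the catch's upright axis at its y = +45 mm. Three black lugs 7.5 mm high, 3 mm clear of the plate's rim, locate the plate sideways. Station and tray may swap sides.
- catch_grip (a point): On the catch's upright turning axis at gripping height, 68 mm above the table; its axes turn with the catch. The red wing is a flat upright bar 48 mm long (along this y), 12 mm thick (along this x), 46 to 78 mm above the table: grip it across its thickness with 40 to 80 N. Below it a black neck 26 mm in diameter.
- catch (a joint): Catch angle on its stem, rad, 0 = keeper over the plate, grows anticlockwise seen from above, end stop 1.6. Seized: at first it swings 0.15 to 0.25 rad to either side, loosely (0.1 N m), then against crust yielding at 0.4 to 0.6 N m, then solid. Each push to solid on the other side breaks more and widens the arc; after 4 to 7 half strokes it runs on anticlockwise (0.1 N m).
- keeper_tip (a point): Outer end of the catch's steel keeper bar (16 mm wide, 34 to 40 mm above the table, from the axis 53 mm out along the -y of catch_grip). With the catch at 0 it reaches 15 mm over the plate's rim with 2 mm of air; it is clear of the plate from 1.0 rad on.
- stem (a joint): Twist of the brass stem that carries the catch, rad, 0 unloaded, anticlockwise positive; a spring of 15 N m per rad, so it reads the torque on the catch: 0.03 to 0.04 = crust yielding, 0.05 to 0.06 = up solid, above 0.08 (1.2 N m) = stem damaged. Catch angle in the world = station yaw + stem + catch. The moment about the vertical on the robot's tool shows the same torque.
- seat (a point): Centre of the plate's seat on top of the station, 20 mm above the table.
- backing_plate: Rigid blue backing plate, a disc 125 mm in diameter and 12 mm thick with an upright black hub 32 mm in diameter on top, hub top 54 mm above the underside; 0.2 to 0.45 kg. Origin centre of the underside, z up. It lies in the seat, under the keeper.
- plate_grip (a point): Point on the hub's axis, 38 mm above the plate's underside: where to grip the hub from above.
- tray: Open green tray fixed to the table, 190 x 190 x 30 mm outside, walls and floor 5 mm thick; origin centre of the underside.
- polish_bottle: Bystander: black polish bottle, upright, 68 mm diameter, 190 mm tall; origin centre of underside.
- spray_bottle: Bystander: white spray bottle with blue trigger head, upright, 72 mm diameter, 185 mm tall; origin centre of underside.
- paste_jar: Bystander: small yellow paste jar with white lid, 52 mm diameter, 55 mm tall; origin centre of underside.
- disc_stack: Bystander: stack of purple perforated sanding discs, 150 mm diameter, 14 mm high; origin centre of underside.
- wrench: Bystander: steel wrench lying flat, 160 mm long; its x axis runs along it.
- sanding_block: Bystander: orange sanding block, 70 x 120 x 35 mm; origin centre of underside.
Things that resemble listed ones, but are neither listed nor needed, are in the scene too. Leave any orange or pink look-alike of the backing_plate alone.

How it is judged:
On the way, in this order (a step that is already met when the one before it is completed fails the run):
1. the catch is worked free and turned at least 1.1 rad anticlockwise while the plate still lies in its seat (value of joint catch above 1.1 rad and distance between backing_plate and seat below 0.01 m), for 0.1 s.
2. the plate is lifted clear of the seat (z of backing_plate in the frame of station above 0.05 m), for 0.1 s.
At the end, for the whole second after the job is handed in: The backing plate lies flat (within 0.1 rad), hub up and at rest on the tray's floor, within 40 mm of the tray's centre, and the catch stands open by more than 1.0 rad (value of joint catch above 1 rad and horizontal distance between backing_plate and tray below 0.04 m and height (world z) of backing_plate below 0.012 m and angle between backing_plate's own z axis and vertical below 0.1 rad and linear speed of backing_plate below 0.02 m/s); the robot touches nothing.
It fails at once if the brass stem is twisted by more than 0.08 rad (1.2 N m) either way (value of joint stem above 0.08 rad or value of joint stem below -0.08 rad).
It fails at once if the plate is let go in the air (more than 15 mm above the tray's floor, away from its seat) (contact force between the fingers and backing_plate below 0.05 N and height (world z) of backing_plate above 0.02 m and distance between backing_plate and seat above 0.04 m).
It fails at once if a bystander is pushed more than 30 mm or knocked over (distance of any of polish_bottle, spray_bottle, paste_jar, disc_stack, wrench, sanding_block from where it was at the start of the episode above 0.03 m or angle between any of polish_bottle, spray_bottle, paste_jar, disc_stack, wrench, sanding_block's own z axis and vertical above 0.4 rad).
It also fails if it takes over 72 s, if anything falls off the work surface, if the arm or the gripper's body presses on something with over 40 N, if the wrist force passes 120 N, or if a joint passes its speed limit or range.

### The arm

A 6-joint arm with a two-finger parallel gripper is mounted at the origin on the work surface. World frame = base frame: x ahead of the robot, y to its left, z up, the work surface at z = 0. Lengths are in m, angles in rad, forces in N, time in s.
With the tool pointing down it reaches from about 0.225 to 0.875 m from the base axis. Payload 3.4 kg.
Tool frame: the origin (TCP) lies at the very end of the fingers, on their centre line; the grasp point (between the pads) lies 19 mm behind it; z points along the fingers, y is the line along which they close (so a half turn about z gives the same grasp; the last joint's range is limited). The gripper opens to 85 mm and grips with 20 to 120 N. Pads are 22 mm wide; open, the fingers measure 114 mm over their backs; the gripper's body (76 mm by 85 mm) begins 54 mm behind the grasp point. The pads swing forward as they close: fully open they stand 13 mm farther back than shut.
Start: joints at [1.088, 0.276, 1.505, -0, 1.361, -0.121], TCP at [0.204, 0.538, 0.231] pointing down, gripper open.
Joint ranges: [-2.89, 2.89], [-0.75, 2.08], [0.22, 2.7], [-1.18, 4.32], [0.11, 2.71], [-2.7, 2.7]. Speed limits (rad/s): [2.57, 2.57, 3.14, 3.14, 3.14, 3.14].

### API

Orientations are given as a unit quaternion [w, x, y, z].
In Python, from rig import readout, vision, manip gives the robot as it stands.
- The arm moves only by the shell command python3 -m handwheel 'ROWS' [FORCE]. ROWS is JSON, a list of rows, each a list of 3 entries, a list of its own where there are three numbers: the shift along the tool's x, y, z in mm, then the turn, a rotation vector about the tool's x, y, z in units of 6 degrees (1.0 is 6 degrees), then the closure, from -1 (fully open) to 1 (shut), so that 0 is half open. A call has 1 to 20 rows; each row shifts and turns the commanded pose from where the row before left it, along the tool's axes as they then stand; what a row does not reach is not made up. A row lasts 1/8 s, in which the tool goes at most 62.5 mm and 10.7 degrees, less where a joint would pass 70% of its speed; a pose out of reach is approached as far as the arm can. A call is refused whole if a number of a shift passes 62.5 or a number of a turn 1, either way. A call with a gripper value outside its range is refused whole. The fingers move at their own pace and stop on an object; FORCE is the grip in N (left out, the last holds). Time passes only in rows, so rows that do not move let the fingers close. It gives the time, the measured TCP pose, the force, the opening and the grip force at its end, in the units of the state.
- readout.get_state(): the state, without advancing time (a new reading comes with each control period).
- vision.get_image(name): name is "side" or "top"; returns the picture (384x512x3 uint8, blue, green, red); there is no depth.
- vision.camera_params(name): a dict with "intrinsics" (3x3 intrinsics, pixels), "rvec" (rotation vector, rad) and "tvec" (3), from world to camera coordinates, as OpenCV has them. Camera axes: x right, y down, z forward; pixel columns grow to the right and rows downward; lengths in m; the calibration is good to about 2 mm. A picture is of the moment at which its call begins. camera_params takes no time and is no camera call.
- manip.sign_off(): hands the job in; it is judged then, once.
The state is a dict: "clock": time; "qpos": joint angles; "qd": joint speeds; "effort": joint torques, N m; "position": TCP position; "ee_rot": TCP orientation; "contact_force": force on the tool from outside, world axes, zero at the start; "moment": the same for the moment, N m; "width": finger opening in m; "gripper_force": force on a finger pad.
Only numpy, scipy, OpenCV 4.12 (cv2) and the standard library are available. Lean on these libraries where they do the work, as an engineer would, in place of code of your own. Each camera call takes 0.05 s, during which the arm holds its last target. There are 200 camera calls.

## Working session

There is one attempt and no reset: what is moved stays moved. The work goes in short steps, Python scripts to look and compute and a shell command to move; the robot and the scene stay as the last step left them, time stands still between calls to the robot, and variables do not carry over. Pictures are saved under pics/ and viewed, at most 10 in all, crops included, and the job is handed in when it is done.

```bash
mkdir -p pics; python3 - <<'E'
from rig import readout, vision
import cv2
for n in("top","side"):
    cv2.imwrite(f"pics/{n}0.png",cv2.resize(vision.get_image(n),(800,600),interpolation=cv2.INTER_CUBIC))
    print(vision.camera_params(n))
print(readout.get_state())
E
```

```text
{'intrinsics': array([[470.40681199,   0.        , 262.68663716],
       [  0.        , 470.40681199, 185.92961857],
       [  0.        ,   0.        ,   1.        ]]), 'rvec': array([ 2.20245888, -2.17982133,  0.06130862]), 'tvec': array([0.01753999, 0.47631641, 1.41291445])}
{'intrinsics': array([[442.24750895,   0.        , 247.71621067],
       [  0.        , 442.24750895, 182.79041803],
       [  0.        ,   0.        ,   1.        ]]), 'rvec': array([ 2.28656361, -0.69097728,  0.27741159]), 'tvec': array([-0.41261141,  0.23771277,  1.13295683])}
{'clock': 0.1, 'qpos': array([ 1.08797731e+00,  2.76550470e-01,  1.50601616e+00, -5.38006326e-06,
        1.36069624e+00, -1.20978191e-01]), 'qd': array([-0.00059253, -0.00175894, -0.00291694, -0.00080473, -0.00116821,
        0.00070017]), 'effort': array([ 1.58106071e-03, -4.17698872e+01, -2.46406281e+01, -1.26289865e-04,
        5.83215966e-03,  6.84340478e-07]), 'position': array([0.20332221, 0.53734738, 0.2305117 ]), 'ee_rot': array([-2.45793235e-04,  1.79934423e-01,  9.83678253e-01, -7.98118411e-04]), 'contact_force': array([ 0.44031648, -0.63609007, -0.08046215]), 'moment': array([-0.02217715,  0.06148474,  0.04096216]), 'gripper_force': 0.0, 'width': 0.08541145496445478}
```

View pics/top0.png

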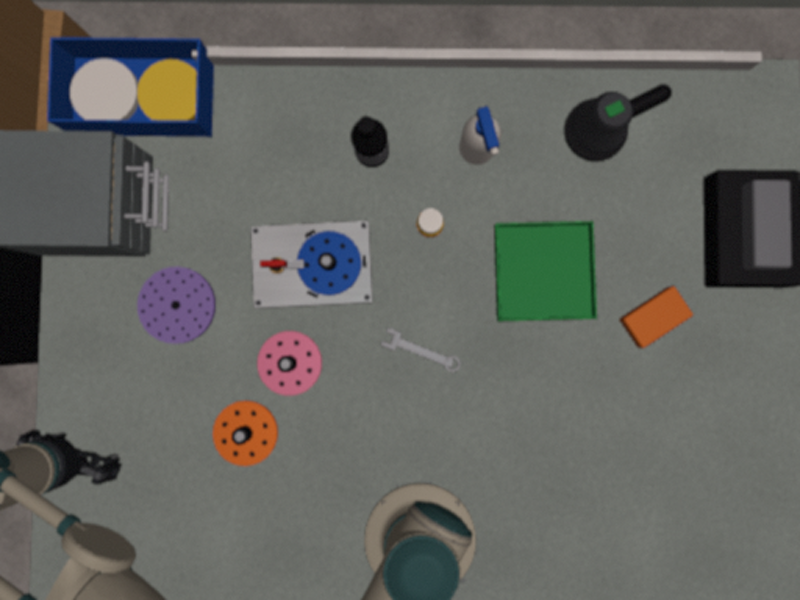

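View pics/side0.png

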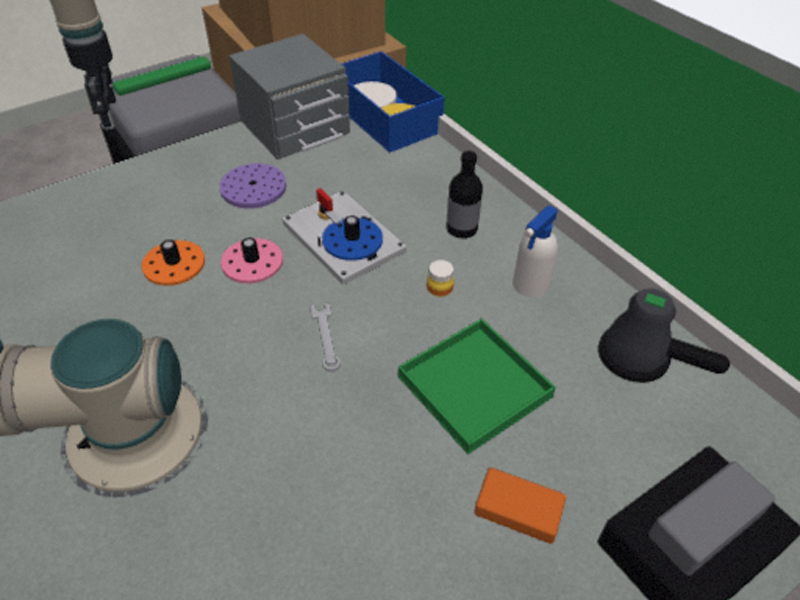

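Top view: the blue plate's hub is at about (328,262) and the red catch wing at (273,264), with the keeper pointing right over the plate. The tray centre is about (545,271). Look-alikes are the pink disc (290,363) and orange disc (245,433); other red or orange things are the sanding block (657,317) and the purple disc stack (176,305). I choose the blue disc on the aluminium slab and check it in a crop.

```bash
python3 - <<'E'
from rig import readout, vision
import cv2
im=vision.get_image("top")
cv2.imwrite("pics/crop1.png",cv2.resize(im[135:205,150:250],(800,560),interpolation=cv2.INTER_CUBIC))
E
cat > h.py <<'E'
import numpy as np,cv2
from rig import vision,readout
def ray(n,px,z):
    p=vision.camera_params(n);K=p["intrinsics"];R=cv2.Rodrigues(p["rvec"])[0];t=p["tvec"].ravel()
    d=R.T@np.linalg.solve(K,[px[0],px[1],1]);c=-R.T@t
    return (c+d*(z-c[2])/d[2])[:2]
def proj(n,P):
    p=vision.camera_params(n);return cv2.projectPoints(np.array(P,float).reshape(-1,3),p["rvec"],p["tvec"],p["intrinsics"],None)[0].reshape(-1,2)
E
```

```text
(no output)
```

View pics/crop1.png

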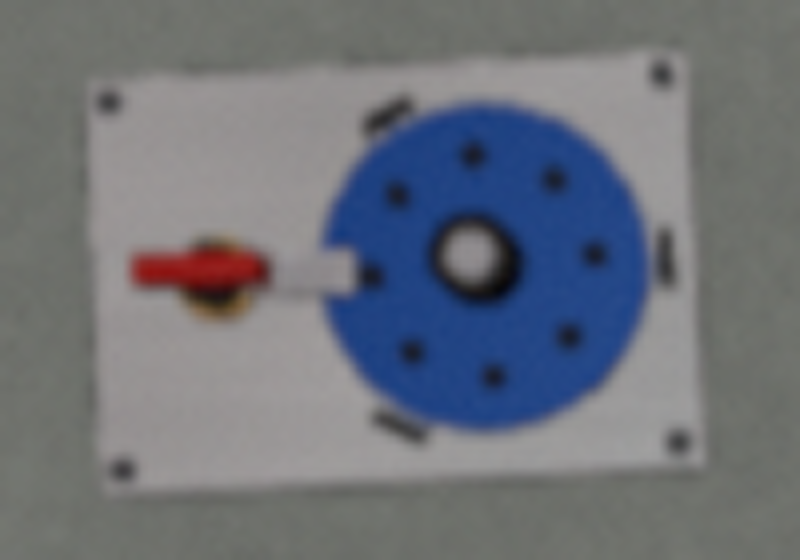

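The crop confirms it: the blue disc sits under the steel keeper, held by three black lugs. The wing top is centred at crop (200,270), the disc at (487,266), the hub top at (470,255), and the slab corners are (90,82), (684,52), (703,465) and (103,492).

```bash
python3 - <<'E'
from h import *
f=lambda c,z:ray("top",((c[0]+.5)/8-.5+150,(c[1]+.5)/8-.5+135),z)
C=[f(c,.02) for c in[(90,82),(684,52),(703,465),(103,492)]]
print(np.round(C,4)); e1=(C[0]+C[3]-C[1]-C[2])/2; e2=(C[0]+C[1]-C[2]-C[3])/2
yaw=(np.arctan2(-e1[0],e1[1])*.6+np.arctan2(e2[1],e2[0])*.4); print("yaw",np.arctan2(-e1[0],e1[1]),np.arctan2(e2[1],e2[0]),np.linalg.norm(e1),np.linalg.norm(e2))
ctr=np.mean(C,0); yv=np.array([-np.sin(yaw),np.cos(yaw)]); o=ctr+.02*yv
print("origin",o,"seat",o-.055*yv,"catch",o+.045*yv)
print("wing",f((200,270),.078),f((132,270),.078),f((268,269),.078)); print("disc",f((487,266),.032),"hub",f((470,255),.074))
im=vision.get_image("top");h=cv2.cvtColor(im,cv2.COLOR_BGR2HSV)
m=cv2.inRange(h,(45,100,40),(80,255,255));k,l,s,c=cv2.connectedComponentsWithStats(m);i=1+s[1:,4].argmax()
r=cv2.minAreaRect(np.argwhere(l==i)[:,::-1].astype(np.float32));print(r)
B=[ray("top",p,.03) for p in cv2.boxPoints(r)];print(np.round(B,4),"tray",np.mean(B,0))
# side check by red / blue
si=vision.get_image("side");h=cv2.cvtColor(si,cv2.COLOR_BGR2HSV)
m=cv2.inRange(h,(0,150,80),(5,255,255))|cv2.inRange(h,(172,150,80),(180,255,255));k,l,s,c=cv2.connectedComponentsWithStats(m);i=1+s[1:,4].argmax();print("red side",c[i],s[i])
q=o+.045*yv;print("pred",proj("side",[[*q,.062]]))
E
```

```text
[[0.5976 0.333 ]
 [0.6114 0.1077]
 [0.4545 0.0984]
 [0.442  0.3246]]
yaw 0.05813708703519282 0.056901907429128526 0.22609302779053633 0.15645458001474172
origin [0.52522942 0.23590421] seat [0.52839803 0.18099556] catch [0.52263692 0.28082947]
wing [0.52099355 0.27869293] [0.5207411  0.30337805] [0.52161024 0.25401656]
disc [0.52790696 0.17979565] hub [0.52785392 0.18126033]
((348.77386474609375, 173.03713989257812), (62.03213119506836, 63.152828216552734), 88.26429748535156)
[[ 0.6064 -0.1377]
 [ 0.6142 -0.3279]
 [ 0.4274 -0.3328]
 [ 0.4198 -0.144 ]] tray [ 0.51695677 -0.23560922]
red side [207.38888889 127.25      ] [203 121  10  14  72]
pred [[207.32721018 127.63693771]]
```

```bash
cat > go.py <<'E'
import sys,numpy as np
from scipy.spatial.transform import Rotation as Ro
from rig import readout
# go.py x y z [tool-y angle deg]: remaining shift in tool axes (mm), turn (rotvec, units of 6deg)
s=readout.get_state();q=s["ee_rot"];R=Ro.from_quat([q[1],q[2],q[3],q[0]])
yd=np.degrees(np.arctan2(*R.as_matrix()[1::-1,1]));a=list(map(float,sys.argv[1:]))
print("t",s["clock"],"pos",s["position"].round(4),"ydeg",yd.round(2),"F",s["contact_force"].round(1),"Mz",s["moment"].round(3),"w",round(s["width"],4))
if len(a)>2: print("shift",(R.inv().apply(np.array(a[:3])-s["position"])*1000).round(1))
if len(a)>3:
    t=np.radians(a[3]);y=np.array([np.cos(t),np.sin(t),0]);z=np.array([0,0,-1.]);T=Ro.from_matrix(np.c_[np.cross(y,z),y,z])
    print("turn",(np.degrees((R.inv()*T).as_rotvec())/6).round(2))
E
python3 -m handwheel '[[[-32.5,-10.7,2.5],[0,0,0],-1],[[-32.5,-10.7,2.5],[0,0,0],-1],[[-32.5,-10.7,2.5],[0,0,0],-1],[[-32.5,-10.7,2.5],[0,0,0],-1],[[-32.5,-10.7,2.5],[0,0,0],-1],[[-32.5,-10.7,2.5],[0,0,0],-1],[[-32.5,-10.7,2.5],[0,0,0],-1],[[-32.5,-10.7,2.5],[0,0,0],-1],[[-32.5,-10.7,2.5],[0,0,0],-1],[[-32.5,-10.7,2.5],[0,0,0],-1],[[-32.5,-10.7,2.5],[0,0,0],-1],[[-32.5,-10.7,2.5],[0,0,0],-1],[[0,0,0],[0,0,1],-1],[[0,0,0],[0,0,1],-1],[[0,0,0],[0,0,1],-1],[[0,0,0],[0,0,1],-1],[[0,0,0],[0,0,1],-1],[[0,0,0],[0,0,1],-1],[[0,0,0],[0,0,1],-1],[[0,0,0],[0,0,1],-1]]' 60
python3 go.py .5222 .2800 .16 1
```

```text
clock: 2.75
position: [0.5228, 0.2796, 0.2011]
ee_rot: [-0.0, 0.566, 0.824, -0.0]
contact_force: [-0.5, -0.4, 0.7]
width: 0.085
gripper_force: 0.0
t 2.75 pos [0.5228 0.2796 0.2011] ydeg 21.07 F [-0.5 -0.4  0.7] Mz [-0.005 -0.005  0.02 ] w 0.085
shift [ 0.5 -0.4 41.1]
turn [-0.    0.    3.35]
```

```bash
python3 -m handwheel '[[[0,0,5],[0,0,1],0],[[0,0,20],[0,0,1],0],[[0,0,20],[0,0,0.9],0],[[0,0,20],[0,0,0],0],[[0,0,20],[0,0,0],0],[[0,0,0],[0,0,0],0],[[0,0,0],[0,0,0],0]]'
python3 go.py .5222 .2800 .049 1
python3 - <<'E'
from h import *
im=vision.get_image("side");cv2.imwrite("pics/s2.png",cv2.resize(im[70:190,140:300],(800,600),interpolation=cv2.INTER_CUBIC))
E
```

```text
clock: 3.62
position: [0.5233, 0.2799, 0.1169]
ee_rot: [0.0, 0.683, 0.731, 0.0]
contact_force: [0.1, 0.3, 0.5]
width: 0.0428
gripper_force: 0.0
t 3.625 pos [0.5233 0.2799 0.1169] ydeg 3.87 F [0.1 0.3 0.5] Mz [-0.012 -0.035 -0.006] w 0.0428
shift [ 0.2 -1.2 67.9]
turn [ 0.01 -0.    0.48]
```

View pics/s2.png

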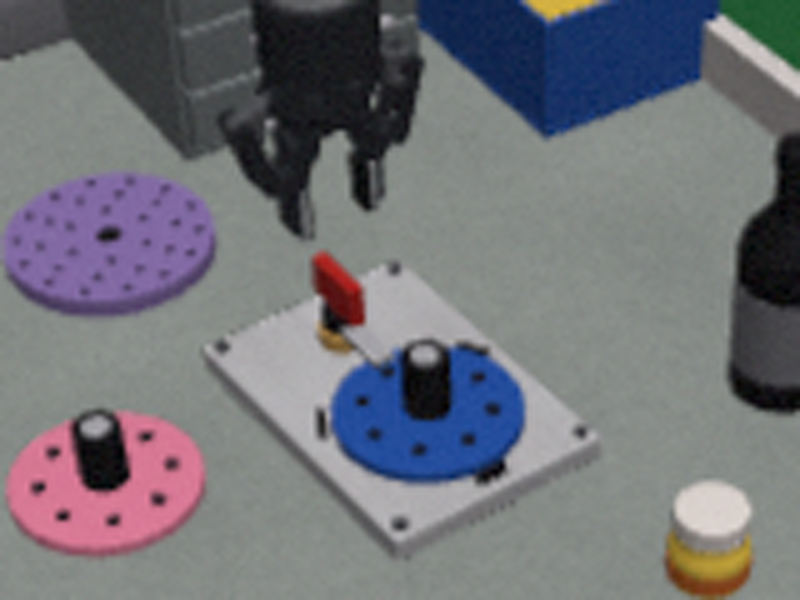

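The side crop shows the open fingers (300,220)/(370,195) straight above the red wing (338,288). I descend and grip.

```bash
python3 -m handwheel '[[[0,-1.2,17],[0,0,0.35],0],[[0,0,17],[0,0,0],0],[[0,0,17],[0,0,0],0],[[0,0,17],[0,0,0],0],[[0,0,0],[0,0,0],0],[[0,0,0],[0,0,0],0.3],[[0,0,0],[0,0,0],0.6],[[0,0,0],[0,0,0],0.8],[[0,0,0],[0,0,0],1],[[0,0,0],[0,0,0],1],[[0,0,0],[0,0,0],1]]' 60
python3 go.py .5222 .2800 .049 1
```

```text
clock: 5.05
position: [0.523, 0.2799, 0.0495]
ee_rot: [0.001, 0.696, 0.718, 0.001]
contact_force: [1.9, -0.1, 6.0]
width: 0.0111
gripper_force: 60.4
t 5.05 pos [0.523  0.2799 0.0495] ydeg 1.78 F [ 1.9 -0.1  6. ] Mz [-0.144 -0.184  0.052] w 0.0111
shift [ 0.1 -0.8  0.5]
turn [ 0.03 -0.01  0.13]
```

```bash
cat > ok.py <<'E'
# guard: prints yaw and vertical moment; exit 1 when up firm (or off the axis)
import sys,numpy as np
from scipy.spatial.transform import Rotation as Ro
from rig import readout
s=readout.get_state();q=s["ee_rot"];M=Ro.from_quat([q[1],q[2],q[3],q[0]]).as_matrix()
F=s["contact_force"];m=s["moment"][2];print("t%.2f ydeg %.2f Mz %.3f Fxy %.1f %.1f w %.4f"%(s["clock"],np.degrees(np.arctan2(M[1,1],M[0,1])),m,F[0],F[1],s["width"]))
sys.exit(abs(m)>float(sys.argv[1] if len(sys.argv)>1 else .68) or np.hypot(F[0],F[1])>25)
E
H="python3 -m handwheel"
$H '[[[0,0,0],[0,0,-0.5],1],[[0,0,0],[0,0,-0.3],1],[[0,0,0],[0,0,0],1]]' >/dev/null; python3 ok.py &&
$H '[[[0,0,0],[0,0,-0.2],1],[[0,0,0],[0,0,0],1]]' >/dev/null; python3 ok.py &&
$H '[[[0,0,0],[0,0,-0.2],1],[[0,0,0],[0,0,0],1]]' >/dev/null; python3 ok.py &&
$H '[[[0,0,0],[0,0,-0.2],1],[[0,0,0],[0,0,0],1]]' >/dev/null; python3 ok.py
```

```text
t5.42 ydeg 6.57 Mz -0.070 Fxy 1.0 -1.2 w 0.0112
t5.42 ydeg 6.57 Mz -0.070 Fxy 1.0 -1.2 w 0.0112
t5.42 ydeg 6.57 Mz -0.070 Fxy 1.0 -1.2 w 0.0112
t5.42 ydeg 6.57 Mz -0.070 Fxy 1.0 -1.2 w 0.0112False
False
False
False
```

```bash
sed -i 's/sys.exit(\(.*\))$/sys.exit(int(\1))/' ok.py
H="python3 -m handwheel"
python3 ok.py &&
$H '[[[0,0,0],[0,0,-0.2],1],[[0,0,0],[0,0,0],1]]' >/dev/null && python3 ok.py &&
$H '[[[0,0,0],[0,0,-0.2],1],[[0,0,0],[0,0,0],1]]' >/dev/null && python3 ok.py &&
$H '[[[0,0,0],[0,0,-0.2],1],[[0,0,0],[0,0,0],1]]' >/dev/null && python3 ok.py &&
$H '[[[0,0,0],[0,0,-0.2],1],[[0,0,0],[0,0,0],1]]' >/dev/null && python3 ok.py &&
$H '[[[0,0,0],[0,0,-0.2],1],[[0,0,0],[0,0,0],1]]' >/dev/null && python3 ok.py &&
$H '[[[0,0,0],[0,0,-0.2],1],[[0,0,0],[0,0,0],1]]' >/dev/null && python3 ok.py &&
$H '[[[0,0,0],[0,0,-0.2],1],[[0,0,0],[0,0,0],1]]' >/dev/null && python3 ok.py &&
$H '[[[0,0,0],[0,0,-0.2],1],[[0,0,0],[0,0,0],1]]' >/dev/null && python3 ok.py
```

```text
t5.42 ydeg 6.57 Mz -0.070 Fxy 1.0 -1.2 w 0.0112
t5.67 ydeg 7.76 Mz -0.022 Fxy 2.8 -0.0 w 0.0109
t5.92 ydeg 8.96 Mz -0.028 Fxy 1.7 -1.2 w 0.0107
t6.17 ydeg 10.16 Mz -0.023 Fxy 2.6 -1.0 w 0.0109
t6.42 ydeg 11.33 Mz -0.249 Fxy 1.5 -0.2 w 0.0111
t6.67 ydeg 12.49 Mz -0.419 Fxy 1.5 -0.3 w 0.0114
t6.92 ydeg 13.67 Mz -0.503 Fxy 2.2 0.4 w 0.0108
t7.17 ydeg 14.86 Mz -0.548 Fxy 1.9 -0.5 w 0.0108
t7.42 ydeg 16.02 Mz -0.715 Fxy 2.9 -0.9 w 0.0110
```

```bash
H="python3 -m handwheel"
python3 ok.py .76 && $H '[[[0,0,0],[0,0,-0.12],1],[[0,0,0],[0,0,0],1]]' >/dev/null; python3 ok.py .95 &&
$H '[[[0,0,0],[0,0,0.6],1],[[0,0,0],[0,0,0.8],1],[[0,0,0],[0,0,0.8],1],[[0,0,0],[0,0,0.6],1],[[0,0,0],[0,0,0.4],1],[[0,0,0],[0,0,0],1]]' >/dev/null && python3 ok.py &&
$H '[[[0,0,0],[0,0,0.2],1],[[0,0,0],[0,0,0],1]]' >/dev/null && python3 ok.py &&
$H '[[[0,0,0],[0,0,0.2],1],[[0,0,0],[0,0,0],1]]' >/dev/null && python3 ok.py &&
$H '[[[0,0,0],[0,0,0.2],1],[[0,0,0],[0,0,0],1]]' >/dev/null && python3 ok.py &&
$H '[[[0,0,0],[0,0,0.2],1],[[0,0,0],[0,0,0],1]]' >/dev/null && python3 ok.py &&
$H '[[[0,0,0],[0,0,0.2],1],[[0,0,0],[0,0,0],1]]' >/dev/null && python3 ok.py &&
$H '[[[0,0,0],[0,0,0.2],1],[[0,0,0],[0,0,0],1]]' >/dev/null && python3 ok.py &&
$H '[[[0,0,0],[0,0,0.2],1],[[0,0,0],[0,0,0],1]]' >/dev/null && python3 ok.py &&
$H '[[[0,0,0],[0,0,0.2],1],[[0,0,0],[0,0,0],1]]' >/dev/null && python3 ok.py
```

```text
t7.42 ydeg 16.02 Mz -0.715 Fxy 2.9 -0.9 w 0.0110
t7.67 ydeg 16.71 Mz -0.906 Fxy 2.5 -0.4 w 0.0112
t8.43 ydeg -2.31 Mz 0.109 Fxy 2.0 -0.5 w 0.0110
t8.68 ydeg -3.46 Mz 0.312 Fxy 2.2 -0.2 w 0.0113
t8.93 ydeg -4.61 Mz 0.513 Fxy 0.7 -0.6 w 0.0113
t9.18 ydeg -5.81 Mz 0.468 Fxy 2.5 -0.2 w 0.0116
t9.43 ydeg -7.01 Mz 0.507 Fxy 1.7 -0.2 w 0.0113
t9.68 ydeg -8.21 Mz 0.513 Fxy 1.2 -0.5 w 0.0110
t9.93 ydeg -9.41 Mz 0.518 Fxy 1.4 -1.4 w 0.0107
t10.18 ydeg -10.60 Mz 0.628 Fxy 1.7 -0.4 w 0.0111
t10.43 ydeg -11.76 Mz 0.776 Fxy 2.3 -0.5 w 0.0110
```

```bash
H="python3 -m handwheel"
python3 ok.py .84 && $H '[[[0,0,0],[0,0,0.06],1],[[0,0,0],[0,0,0],1]]' >/dev/null; python3 ok.py .95 &&
$H '[[[0,0,0],[0,0,-0.6],1],[[0,0,0],[0,0,-0.8],1],[[0,0,0],[0,0,-0.8],1],[[0,0,0],[0,0,-0.8],1],[[0,0,0],[0,0,-0.5],1],[[0,0,0],[0,0,-0.4],1],[[0,0,0],[0,0,0],1]]' >/dev/null && python3 ok.py &&
$H '[[[0,0,0],[0,0,-0.2],1],[[0,0,0],[0,0,0],1]]' >/dev/null && python3 ok.py &&
$H '[[[0,0,0],[0,0,-0.2],1],[[0,0,0],[0,0,0],1]]' >/dev/null && python3 ok.py &&
$H '[[[0,0,0],[0,0,-0.2],1],[[0,0,0],[0,0,0],1]]' >/dev/null && python3 ok.py &&
$H '[[[0,0,0],[0,0,-0.2],1],[[0,0,0],[0,0,0],1]]' >/dev/null && python3 ok.py &&
$H '[[[0,0,0],[0,0,-0.2],1],[[0,0,0],[0,0,0],1]]' >/dev/null && python3 ok.py &&
$H '[[[0,0,0],[0,0,-0.2],1],[[0,0,0],[0,0,0],1]]' >/dev/null && python3 ok.py &&
$H '[[[0,0,0],[0,0,-0.2],1],[[0,0,0],[0,0,0],1]]' >/dev/null && python3 ok.py &&
$H '[[[0,0,0],[0,0,-0.2],1],[[0,0,0],[0,0,0],1]]' >/dev/null && python3 ok.py &&
$H '[[[0,0,0],[0,0,-0.2],1],[[0,0,0],[0,0,0],1]]' >/dev/null && python3 ok.py &&
$H '[[[0,0,0],[0,0,-0.2],1],[[0,0,0],[0,0,0],1]]' >/dev/null && python3 ok.py
```

```text
t10.43 ydeg -11.76 Mz 0.776 Fxy 2.3 -0.5 w 0.0110
t10.68 ydeg -12.10 Mz 0.907 Fxy 0.7 0.4 w 0.0109
t11.55 ydeg 11.10 Mz -0.243 Fxy 2.5 -1.1 w 0.0108
t11.80 ydeg 12.25 Mz -0.417 Fxy 1.4 -0.6 w 0.0109
t12.05 ydeg 13.43 Mz -0.485 Fxy 1.6 -0.6 w 0.0106
t12.30 ydeg 14.63 Mz -0.533 Fxy 1.7 -1.1 w 0.0110
t12.55 ydeg 15.83 Mz -0.469 Fxy 1.9 -1.9 w 0.0111
t12.80 ydeg 17.03 Mz -0.468 Fxy 3.0 -1.8 w 0.0111
t13.05 ydeg 18.23 Mz -0.476 Fxy 2.2 -0.4 w 0.0109
t13.30 ydeg 19.38 Mz -0.705 Fxy 2.5 -0.9 w 0.0112
```

```bash
H="python3 -m handwheel"
python3 ok.py .76 && $H '[[[0,0,0],[0,0,-0.12],1],[[0,0,0],[0,0,0],1]]' >/dev/null; python3 ok.py .97 &&
$H '[[[0,0,0],[0,0,0.6],1],[[0,0,0],[0,0,0.8],1],[[0,0,0],[0,0,0.8],1],[[0,0,0],[0,0,0.8],1],[[0,0,0],[0,0,0.6],1],[[0,0,0],[0,0,0.4],1],[[0,0,0],[0,0,0],1]]' >/dev/null && python3 ok.py &&
$H '[[[0,0,0],[0,0,0.25],1],[[0,0,0],[0,0,0.25],1],[[0,0,0],[0,0,0],1]]' >/dev/null && python3 ok.py &&
$H '[[[0,0,0],[0,0,0.2],1],[[0,0,0],[0,0,0.2],1],[[0,0,0],[0,0,0],1]]' >/dev/null && python3 ok.py &&
$H '[[[0,0,0],[0,0,0.2],1],[[0,0,0],[0,0,0],1]]' >/dev/null && python3 ok.py &&
$H '[[[0,0,0],[0,0,0.2],1],[[0,0,0],[0,0,0],1]]' >/dev/null && python3 ok.py &&
$H '[[[0,0,0],[0,0,0.2],1],[[0,0,0],[0,0,0],1]]' >/dev/null && python3 ok.py &&
$H '[[[0,0,0],[0,0,0.2],1],[[0,0,0],[0,0,0],1]]' >/dev/null && python3 ok.py &&
$H '[[[0,0,0],[0,0,0.2],1],[[0,0,0],[0,0,0],1]]' >/dev/null && python3 ok.py &&
$H '[[[0,0,0],[0,0,0.2],1],[[0,0,0],[0,0,0],1]]' >/dev/null && python3 ok.py
```

```text
t13.30 ydeg 19.38 Mz -0.705 Fxy 2.5 -0.9 w 0.0112
t13.55 ydeg 20.07 Mz -0.848 Fxy 2.1 -0.9 w 0.0110
t14.43 ydeg -3.76 Mz 0.059 Fxy 1.4 -0.6 w 0.0110
t14.80 ydeg -6.71 Mz 0.292 Fxy 0.3 -0.1 w 0.0110
t15.18 ydeg -9.05 Mz 0.526 Fxy 0.6 -0.7 w 0.0108
t15.43 ydeg -10.25 Mz 0.516 Fxy 1.1 -0.2 w 0.0113
t15.68 ydeg -11.45 Mz 0.467 Fxy 0.8 -0.5 w 0.0108
t15.93 ydeg -12.65 Mz 0.502 Fxy 1.2 -1.0 w 0.0113
t16.18 ydeg -13.85 Mz 0.527 Fxy 1.3 -0.1 w 0.0108
t16.43 ydeg -15.00 Mz 0.784 Fxy 1.8 0.5 w 0.0112
```

```bash
H="python3 -m handwheel"
python3 ok.py .84 && $H '[[[0,0,0],[0,0,0.06],1],[[0,0,0],[0,0,0],1]]' >/dev/null; python3 ok.py .97 &&
$H '[[[0,0,0],[0,0,-0.6],1],[[0,0,0],[0,0,-0.8],1],[[0,0,0],[0,0,-0.8],1],[[0,0,0],[0,0,-0.8],1],[[0,0,0],[0,0,-0.8],1],[[0,0,0],[0,0,-0.5],1],[[0,0,0],[0,0,-0.3],1],[[0,0,0],[0,0,0],1]]' >/dev/null && python3 ok.py &&
$H '[[[0,0,0],[0,0,-0.2],1],[[0,0,0],[0,0,-0.2],1],[[0,0,0],[0,0,0],1]]' >/dev/null && python3 ok.py &&
$H '[[[0,0,0],[0,0,-0.2],1],[[0,0,0],[0,0,-0.2],1],[[0,0,0],[0,0,0],1]]' >/dev/null && python3 ok.py &&
$H '[[[0,0,0],[0,0,-0.2],1],[[0,0,0],[0,0,0],1]]' >/dev/null && python3 ok.py &&
$H '[[[0,0,0],[0,0,-0.2],1],[[0,0,0],[0,0,0],1]]' >/dev/null && python3 ok.py &&
$H '[[[0,0,0],[0,0,-0.2],1],[[0,0,0],[0,0,0],1]]' >/dev/null && python3 ok.py &&
$H '[[[0,0,0],[0,0,-0.2],1],[[0,0,0],[0,0,0],1]]' >/dev/null && python3 ok.py &&
$H '[[[0,0,0],[0,0,-0.2],1],[[0,0,0],[0,0,0],1]]' >/dev/null && python3 ok.py &&
$H '[[[0,0,0],[0,0,-0.2],1],[[0,0,0],[0,0,0],1]]' >/dev/null && python3 ok.py &&
$H '[[[0,0,0],[0,0,-0.2],1],[[0,0,0],[0,0,0],1]]' >/dev/null && python3 ok.py &&
$H '[[[0,0,0],[0,0,-0.2],1],[[0,0,0],[0,0,0],1]]' >/dev/null && python3 ok.py
```

```text
t16.43 ydeg -15.00 Mz 0.784 Fxy 1.8 0.5 w 0.0112
t16.68 ydeg -15.34 Mz 0.810 Fxy 1.1 0.5 w 0.0109
t17.68 ydeg 12.09 Mz -0.025 Fxy 0.9 -0.7 w 0.0109
t18.05 ydeg 14.45 Mz -0.190 Fxy 3.1 -2.2 w 0.0109
t18.43 ydeg 16.80 Mz -0.448 Fxy 2.7 -1.6 w 0.0114
t18.68 ydeg 17.99 Mz -0.442 Fxy 2.7 -0.6 w 0.0114
t18.93 ydeg 19.19 Mz -0.527 Fxy 2.4 -1.5 w 0.0108
t19.18 ydeg 20.39 Mz -0.457 Fxy 2.8 -0.5 w 0.0109
t19.43 ydeg 21.59 Mz -0.463 Fxy 2.9 -0.3 w 0.0113
t19.68 ydeg 22.75 Mz -0.697 Fxy 2.6 -1.2 w 0.0110
```

```bash
H="python3 -m handwheel"
python3 ok.py .76 && $H '[[[0,0,0],[0,0,-0.12],1],[[0,0,0],[0,0,0],1]]' >/dev/null; python3 ok.py .97 &&
$H '[[[0,0,0],[0,0,0.6],1],[[0,0,0],[0,0,0.8],1],[[0,0,0],[0,0,0.8],1],[[0,0,0],[0,0,0.8],1],[[0,0,0],[0,0,0.8],1],[[0,0,0],[0,0,0.8],1],[[0,0,0],[0,0,0.4],1],[[0,0,0],[0,0,0],1]]' >/dev/null && python3 ok.py &&
$H '[[[0,0,0],[0,0,0.2],1],[[0,0,0],[0,0,0.2],1],[[0,0,0],[0,0,0],1]]' >/dev/null && python3 ok.py &&
$H '[[[0,0,0],[0,0,0.2],1],[[0,0,0],[0,0,0.2],1],[[0,0,0],[0,0,0],1]]' >/dev/null && python3 ok.py &&
$H '[[[0,0,0],[0,0,0.2],1],[[0,0,0],[0,0,0],1]]' >/dev/null && python3 ok.py &&
$H '[[[0,0,0],[0,0,0.2],1],[[0,0,0],[0,0,0],1]]' >/dev/null && python3 ok.py &&
$H '[[[0,0,0],[0,0,0.2],1],[[0,0,0],[0,0,0],1]]' >/dev/null && python3 ok.py &&
$H '[[[0,0,0],[0,0,0.2],1],[[0,0,0],[0,0,0],1]]' >/dev/null && python3 ok.py &&
$H '[[[0,0,0],[0,0,0.2],1],[[0,0,0],[0,0,0],1]]' >/dev/null && python3 ok.py &&
$H '[[[0,0,0],[0,0,0.2],1],[[0,0,0],[0,0,0],1]]' >/dev/null && python3 ok.py
```

```text
t19.68 ydeg 22.75 Mz -0.697 Fxy 2.6 -1.2 w 0.0110
t19.93 ydeg 23.43 Mz -0.816 Fxy 3.1 -1.2 w 0.0112
t20.93 ydeg -6.40 Mz 0.002 Fxy 0.8 -0.3 w 0.0111
t21.30 ydeg -8.79 Mz 0.007 Fxy 1.0 -0.4 w 0.0111
t21.68 ydeg -11.11 Mz 0.465 Fxy 1.8 0.1 w 0.0110
t21.93 ydeg -12.30 Mz 0.487 Fxy 1.5 -0.5 w 0.0107
t22.18 ydeg -13.49 Mz 0.454 Fxy 1.3 -0.5 w 0.0110
t22.43 ydeg -14.69 Mz 0.481 Fxy 1.4 0.2 w 0.0107
t22.68 ydeg -15.90 Mz 0.525 Fxy 1.5 0.4 w 0.0109
t22.93 ydeg -17.09 Mz 0.429 Fxy 1.3 -1.4 w 0.0108
t23.18 ydeg -18.25 Mz 0.736 Fxy 1.2 0.2 w 0.0108
```

Next half stroke, anticlockwise: quick to 16°, then guarded.

```bash
H="python3 -m handwheel"
python3 ok.py .8 && $H '[[[0,0,0],[0,0,0.1],1],[[0,0,0],[0,0,0],1]]' >/dev/null; python3 ok.py .97 &&
$H '[[[0,0,0],[0,0,-0.6],1],[[0,0,0],[0,0,-0.8],1],[[0,0,0],[0,0,-0.8],1],[[0,0,0],[0,0,-0.8],1],[[0,0,0],[0,0,-0.8],1],[[0,0,0],[0,0,-0.8],1],[[0,0,0],[0,0,-0.5],1],[[0,0,0],[0,0,-0.5],1],[[0,0,0],[0,0,0],1]]' >/dev/null && python3 ok.py &&
$H '[[[0,0,0],[0,0,-0.2],1],[[0,0,0],[0,0,-0.2],1],[[0,0,0],[0,0,0],1]]' >/dev/null && python3 ok.py &&
$H '[[[0,0,0],[0,0,-0.2],1],[[0,0,0],[0,0,-0.2],1],[[0,0,0],[0,0,0],1]]' >/dev/null && python3 ok.py &&
$H '[[[0,0,0],[0,0,-0.2],1],[[0,0,0],[0,0,0],1]]' >/dev/null && python3 ok.py &&
$H '[[[0,0,0],[0,0,-0.2],1],[[0,0,0],[0,0,0],1]]' >/dev/null && python3 ok.py &&
$H '[[[0,0,0],[0,0,-0.2],1],[[0,0,0],[0,0,0],1]]' >/dev/null && python3 ok.py &&
$H '[[[0,0,0],[0,0,-0.2],1],[[0,0,0],[0,0,0],1]]' >/dev/null && python3 ok.py &&
$H '[[[0,0,0],[0,0,-0.2],1],[[0,0,0],[0,0,0],1]]' >/dev/null && python3 ok.py &&
$H '[[[0,0,0],[0,0,-0.2],1],[[0,0,0],[0,0,0],1]]' >/dev/null && python3 ok.py &&
$H '[[[0,0,0],[0,0,-0.2],1],[[0,0,0],[0,0,0],1]]' >/dev/null && python3 ok.py
```

```text
t23.18 ydeg -18.25 Mz 0.736 Fxy 1.2 0.2 w 0.0108
t23.43 ydeg -18.82 Mz 0.766 Fxy 0.9 -0.7 w 0.0110
t24.55 ydeg 14.61 Mz -0.032 Fxy 1.8 -0.9 w 0.0108
t24.93 ydeg 17.00 Mz -0.040 Fxy 1.6 -1.0 w 0.0110
t25.30 ydeg 19.40 Mz -0.089 Fxy 3.1 -1.1 w 0.0111
t25.55 ydeg 20.60 Mz -0.017 Fxy 2.3 -0.3 w 0.0109
t25.80 ydeg 21.80 Mz -0.030 Fxy 2.2 -0.3 w 0.0109
t26.05 ydeg 23.00 Mz -0.025 Fxy 3.1 -0.8 w 0.0111
t26.30 ydeg 24.20 Mz -0.068 Fxy 2.2 -0.5 w 0.0112
t26.55 ydeg 25.40 Mz -0.069 Fxy 1.6 -1.3 w 0.0114
t26.80 ydeg 26.60 Mz -0.081 Fxy 1.7 -0.9 w 0.0111
t27.05 ydeg 27.80 Mz -0.069 Fxy 2.5 0.0 w 0.0113
```

It has given. I turn on to about 80°.

```bash
H="python3 -m handwheel"
$H '[[[0,0,0],[0,0,-0.4],1],[[0,0,0],[0,0,-0.4],1],[[0,0,0],[0,0,-0.4],1],[[0,0,0],[0,0,0],1]]' >/dev/null && python3 ok.py .3 &&
$H '[[[0,0,0],[0,0,-0.5],1],[[0,0,0],[0,0,-0.7],1],[[0,0,0],[0,0,-0.7],1],[[0,0,0],[0,0,-0.7],1],[[0,0,0],[0,0,0],1]]' >/dev/null && python3 ok.py .3 &&
$H '[[[0,0,0],[0,0,-0.6],1],[[0,0,0],[0,0,-0.8],1],[[0,0,0],[0,0,-0.8],1],[[0,0,0],[0,0,-0.8],1],[[0,0,0],[0,0,-0.8],1],[[0,0,0],[0,0,-0.6],1],[[0,0,0],[0,0,-0.6],1],[[0,0,0],[0,0,0],1],[[0,0,0],[0,0,0],1]]' && python3 ok.py .3
```

```text
t27.55 ydeg 34.99 Mz -0.125 Fxy 3.7 0.9 w 0.0107
t28.18 ydeg 50.58 Mz 0.003 Fxy 3.0 0.2 w 0.0110
clock: 29.3
position: [0.5241, 0.2808, 0.0495]
ee_rot: [0.003, 0.083, 0.997, 0.002]
contact_force: [4.7, 2.0, 5.5]
width: 0.0111
gripper_force: 60.5
t29.30 ydeg 80.49 Mz -0.027 Fxy 4.7 2.0 w 0.0111
```

```bash
H="python3 -m handwheel"
$H '[[[0,0,0],[0,0,0],0.6],[[0,0,0],[0,0,0],0.2],[[0,0,0],[0,0,0],0],[[0,0,0],[0,0,0],0],[[0,0,-15],[0,0,0],0],[[0,0,-25],[0,0,0],0],[[0,0,-30],[0,0,0],-0.4],[[0,0,-5],[0,0,0],-0.4],[[0,0,0],[0,0,0],-0.4]]' && python3 go.py .528 .1808 .1245 80
python3 - <<'E'
from h import *
im=vision.get_image("top");cv2.imwrite("pics/t3.png",cv2.resize(im[115:215,140:260],(720,600),interpolation=cv2.INTER_CUBIC))
E
```

```text
clock: 30.42
position: [0.5216, 0.2796, 0.1237]
ee_rot: [0.0, 0.082, 0.997, 0.0]
contact_force: [-0.0, -0.1, -0.7]
width: 0.0601
gripper_force: 0.0
t 30.425 pos [0.5216 0.2796 0.1237] ydeg 80.61 F [-0.  -0.1 -0.7] Mz [ 0.036  0.001 -0.007] w 0.0601
shift [-22.4 -96.4  -0.8]
turn [0.   0.01 0.1 ]
```

View pics/t3.png

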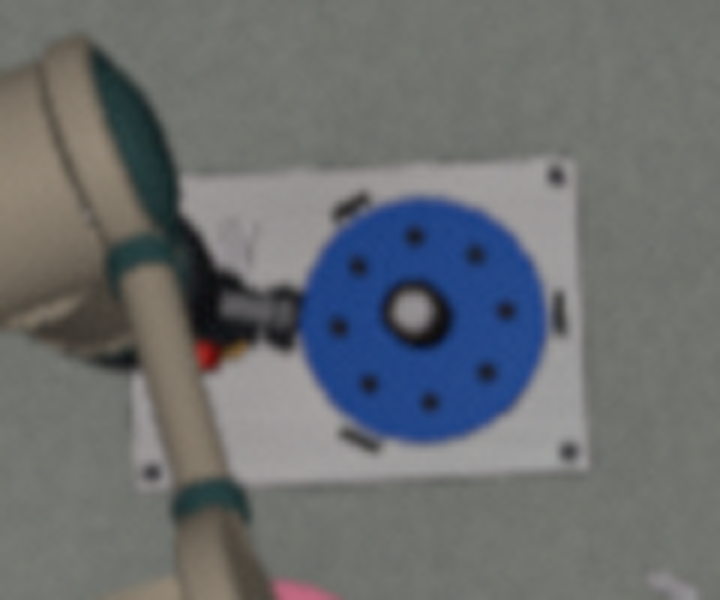

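The keeper is off the plate: its rim at (300,310) is unobstructed. The red wing end shows at (207,355), turned, and the plate is still seated. Next I go over the hub, descend and grip.

```bash
H="python3 -m handwheel"
$H '[[[-7.4,-32.1,0],[0,0,0],-0.4],[[-7.5,-32.1,0],[0,0,0],-0.4],[[-7.5,-32.2,0],[0,0,0],-0.4],[[0,0,10],[0,0,0],-0.4],[[0,0,25],[0,0,0],-0.4],[[0,0,25],[0,0,0],-0.4],[[0,0,18],[0,0,0],-0.4],[[0,0,6.5],[0,0,0],-0.4],[[0,0,0],[0,0,0],-0.4]]' && python3 go.py .528 .1808 .039 80 && 
$H '[[[0,0,0],[0,0,0],0],[[0,0,0],[0,0,0],0.3],[[0,0,0],[0,0,0],1],[[0,0,0],[0,0,0],1],[[0,0,0],[0,0,0],1],[[0,0,0],[0,0,0],1]]' 60 && python3 go.py .528 .1808 .039 80
```

```text
clock: 31.6
position: [0.5275, 0.1813, 0.038]
ee_rot: [-0.001, 0.082, 0.997, -0.0]
contact_force: [-0.3, -0.8, 0.2]
width: 0.0596
gripper_force: 0.0
t 31.6 pos [0.5275 0.1813 0.038 ] ydeg 80.63 F [-0.3 -0.8  0.2] Mz [-0.    -0.023 -0.001] w 0.0596
shift [-0.6 -0.4 -1. ]
turn [-0.   -0.02  0.11]
clock: 32.35
position: [0.5287, 0.181, 0.0398]
ee_rot: [0.001, 0.082, 0.997, 0.0]
contact_force: [-1.3, 0.4, 6.4]
width: 0.0308
gripper_force: 59.3
t 32.35 pos [0.5287 0.181  0.0398] ydeg 80.61 F [-1.3  0.4  6.4] Mz [-0.153  0.105  0.005] w 0.0308
shift [ 0.6 -0.3  0.8]
turn [0.01 0.02 0.1 ]
```

```bash
H="python3 -m handwheel"
$H '[[[0,0,-4],[0,0,0],1],[[0,0,-10],[0,0,0],1],[[0,0,-18],[0,0,0],1],[[0,0,-20],[0,0,0],1],[[0,0,-20],[0,0,0],1],[[0,0,-18],[0,0,0],1],[[0,0,-8],[0,0,0],1],[[0,0,-2],[0,0,0],1],[[0,0,0],[0,0,0],1]]' && python3 go.py .517 -.2356 .14 80.6
```

```text
clock: 33.48
position: [0.5275, 0.1807, 0.1382]
ee_rot: [-0.001, 0.082, 0.997, -0.0]
contact_force: [-0.6, 0.6, -3.6]
width: 0.0307
gripper_force: 59.7
t 33.475 pos [0.5275 0.1807 0.1382] ydeg 80.61 F [-0.6  0.6 -3.6] Mz [-0.028 -0.031  0.003] w 0.0307
shift [ -57.5 -412.5   -1.7]
turn [-0.   -0.01  0.  ]
```

```bash
H="python3 -m handwheel"
$H '[[[-1.4,-10,0],[0,0,0],1],[[-2.8,-20,0],[0,0,0],1],[[-4.2,-30,0],[0,0,0],1],[[-4.2,-30,0],[0,0,0],1],[[-4.2,-30,0],[0,0,0],1],[[-4.2,-30,0],[0,0,0],1],[[-4.2,-30,0],[0,0,0],1],[[-4.2,-30,0],[0,0,0],1],[[-4.2,-30,0],[0,0,0],1],[[-4.2,-30,0],[0,0,0],1],[[-4.2,-30,0],[0,0,0],1],[[-4.2,-30,0],[0,0,0],1],[[-4.2,-30,0],[0,0,0],1],[[-4.2,-30,0],[0,0,0],1],[[-2,-15,0],[0,0,0],1],[[-1,-7.5,0],[0,0,0],1],[[0,0,0],[0,0,0],1],[[0,0,0],[0,0,0],1]]' && python3 go.py .517 -.2356 .03 80.6
python3 - <<'E'
from h import *
im=vision.get_image("side");cv2.imwrite("pics/s4.png",cv2.resize(im,(800,600),interpolation=cv2.INTER_CUBIC))
E
```

```text
clock: 35.72
position: [0.5174, -0.2345, 0.1387]
ee_rot: [-0.0, 0.081, 0.997, 0.0]
contact_force: [0.4, -0.6, -2.9]
width: 0.0305
gripper_force: 60.0
t 35.725 pos [ 0.5174 -0.2345  0.1387] ydeg 80.66 F [ 0.4 -0.6 -2.9] Mz [-0.002  0.041  0.03 ] w 0.0305
shift [  0.2  -1.2 108.7]
turn [ 0.01 -0.    0.01]
```

View pics/s4.png

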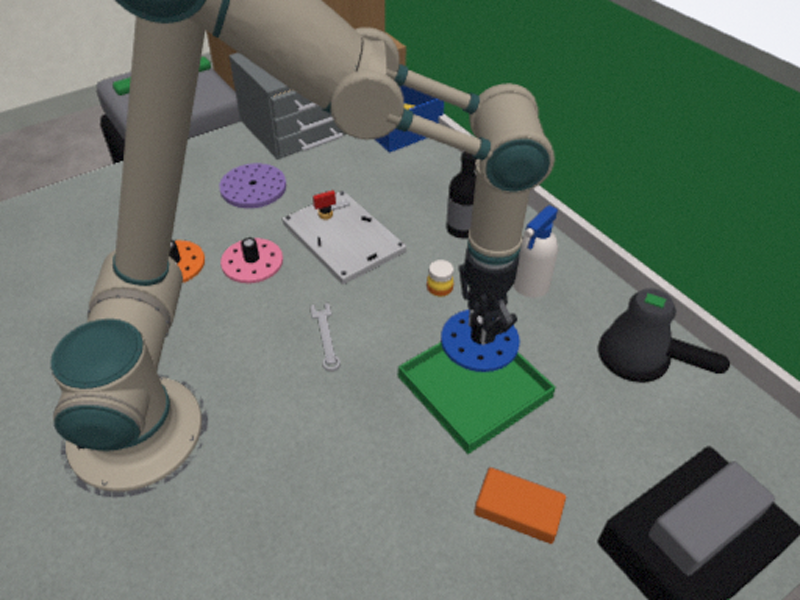

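The plate hangs level at (480,338) above the tray, and the catch at (325,200) stands open. I lower the plate, slowly near the floor.

```bash
H="python3 -m handwheel"
$H '[[[0,-1.2,8],[0,0,0],1],[[0,0,20],[0,0,0],1],[[0,0,25],[0,0,0],1],[[0,0,25],[0,0,0],1],[[0,0,18],[0,0,0],1],[[0,0,8],[0,0,0],1],[[0,0,3],[0,0,0],1],[[0,0,1],[0,0,0],1],[[0,0,0],[0,0,0],1],[[0,0,0],[0,0,0],1]]' && python3 go.py .517 -.2356 .0248 80.6 && 
$H '[[[0,0,1.5],[0,0,0],1],[[0,0,1.5],[0,0,0],1],[[0,0,0],[0,0,0],1]]' && python3 go.py .517 -.2356 .0248 80.6
```

```text
clock: 37.02
position: [0.5177, -0.2369, 0.0313]
ee_rot: [0.001, 0.082, 0.997, -0.0]
contact_force: [1.0, 0.3, -3.7]
width: 0.0308
gripper_force: 60.0
t 37.025 pos [ 0.5177 -0.2369  0.0313] ydeg 80.61 F [ 1.   0.3 -3.7] Mz [ 0.002 -0.002 -0.052] w 0.0308
shift [0.9 1.2 6.5]
turn [-0.    0.01  0.  ]
clock: 37.4
position: [0.5172, -0.2366, 0.0276]
ee_rot: [-0.0, 0.082, 0.997, 0.0]
contact_force: [0.5, 0.4, -3.5]
width: 0.0307
gripper_force: 60.0
t 37.4 pos [ 0.5172 -0.2366  0.0276] ydeg 80.61 F [ 0.5  0.4 -3.5] Mz [-0.003 -0.021  0.019] w 0.0307
shift [0.4 1.  2.8]
turn [ 0. -0.  0.]
```

```bash
cat > fz.py <<'E'
import sys
from rig import readout
s=readout.get_state();print(s["position"].round(4),s["contact_force"].round(1));sys.exit(int(s["contact_force"][2]>1))
E
H="python3 -m handwheel"
$H '[[[0,0,1],[0,0,0],1],[[0,0,0],[0,0,0],1]]' >/dev/null && python3 fz.py && $H '[[[0,0,1],[0,0,0],1],[[0,0,0],[0,0,0],1]]' >/dev/null && python3 fz.py && $H '[[[0,0,0.7],[0,0,0],1],[[0,0,0],[0,0,0],1]]' >/dev/null && python3 fz.py && $H '[[[0,0,0.7],[0,0,0],1],[[0,0,0],[0,0,0],1]]' >/dev/null && python3 fz.py && $H '[[[0,0,0.7],[0,0,0],1],[[0,0,0],[0,0,0],1]]' >/dev/null && python3 fz.py && $H '[[[0,0,0.7],[0,0,0],1],[[0,0,0],[0,0,0],1]]' >/dev/null && python3 fz.py
```

```text
[ 0.5173 -0.2367  0.0267] [-0.4 -0.5 -3. ]
[ 0.5173 -0.2367  0.0257] [-0.1  0.1 -4. ]
[ 0.5174 -0.2367  0.025 ] [ 0.1  0.3 -3.2]
[ 0.5174 -0.2367  0.0248] [-1.8  0.5  0.2]
[ 0.5174 -0.2367  0.0248] [-2.4  1.2  6.8]
```

The plate rests on the floor. I release it and rise.

```bash
H="python3 -m handwheel"
$H '[[[0,0,0],[0,0,0],0.2],[[0,0,0],[0,0,0],0],[[0,0,0],[0,0,0],-0.3],[[0,0,0],[0,0,0],-0.4],[[0,0,0],[0,0,0],-0.4],[[0,0,-10],[0,0,0],-0.4],[[0,0,-25],[0,0,0],-0.4],[[0,0,-40],[0,0,0],-0.4],[[0,0,-40],[0,0,0],-0.4],[[0,0,-30],[0,0,0],-0.4],[[-20,0,-10],[0,0,0],-0.4],[[0,0,0],[0,0,0],-0.4],[[0,0,0],[0,0,0],-0.4]]'
python3 - <<'E'
from h import *
im=vision.get_image("side");cv2.imwrite("pics/s5.png",cv2.resize(im,(800,600),interpolation=cv2.INTER_CUBIC))
E
```

```text
clock: 40.28
position: [0.536, -0.2395, 0.1781]
ee_rot: [-0.001, 0.082, 0.997, 0.0]
contact_force: [0.4, -0.3, -0.3]
width: 0.0598
gripper_force: 0.0
```

View pics/s5.png

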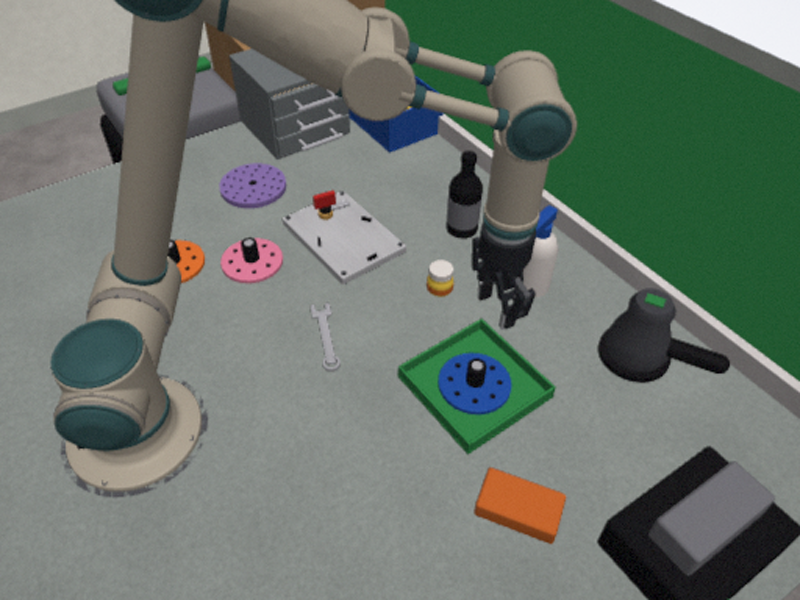

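The plate lies flat at (475,382) in the middle of the tray, the catch at (325,200) is open, the gripper is clear and the bystanders look unmoved.

```bash
python3 -c "from rig import manip; print(manip.sign_off())"
```

```text
the job is handed in; nothing more can be done
None
```

The job is handed in at about 40 s of the 72 s allowed, with no verdict returned: the catch came free after six half strokes (largest torque reading 0.91 N m) and stands open at about 1.35 rad, and the blue plate lies flat in the middle of the green tray.

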